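# Bring the snap ring to its groove on the ink roller's axle

### The job

Squeeze the red handles of the ring pliers fully together where they hang in their stand, so that their tips spread the brass snap ring lying there, then lift pliers and ring away and lower the spread ring over the upright axle stub of the black ink roller, gently, until the ring lies within the height of the groove. Finish while still holding the pliers squeezed: the ring stays spread and level around the groove, carried by the pliers alone, neither resting on the washer below nor pressing on the axle. Do not drop the ring, and leave the other things on the table where they are.

Things in the scene. Friction and masses are not known exactly. Their poses are not given: they have to be found in the camera images.
- stand: Fixed stand: wood base plate 125 x 110 mm, 12 mm thick, from 42 mm behind (-x) to 82 mm ahead (+x) of the origin. Two aluminium posts (26 x 12 mm, 28 mm either side in y) end 73 mm up in shallow 7 mm lipped seats for the pliers' cross guard. Origin on the table right below the pliers; x points to the ring's centre, y along the guard (handles close along y), z up.
- pliers: Loose steel ring pliers with red handles, hanging upright in the stand, handles up, tips down, 152 mm tall, 120 g or so. Origin: middle of the underside of the steel cross guard (14 x 62 mm, 10 mm thick) that rests in the stand's seats; lift straight up by 20 mm or more to free it. z up, y along the guard to the left handle, x to the ring.
- handles (a point): Point midway between the red handles, 63 mm above the pliers' origin: the place to grip, from above, fingers closing along the pliers' y. Handles 16 mm wide (x), from 29 to 93 mm above the origin. At rest they lean outwards: 56 mm over both here, 65 mm at the tops; squeezed to their stop: 40 mm, parallel. About 15 N squeezes them fully; then grip 30 to 60 N.
- tips (a point): Point midway between the pliers' two tips, 55 mm below their origin. Blades 8 mm wide (x), 3 mm thick, ending 59 mm below the origin. They move apart as the handles are squeezed (the levers do not cross): 9 mm over their outer faces at rest, 25 mm squeezed.
- lever_left (a joint): turn of the left handle lever in rad: 0 handles apart (at rest, sprung open), 0.14 squeezed to the stop; the right one mirrors it
- lever_right (a joint): the same for the right handle lever
- ring: Loose brass snap ring, 36 g, flat on the stand's plate, its ears either side of the pliers' tips. Origin: centre of its underside; z up, x away from the ears. 5 mm thick, 33 mm inner and 43 mm outer diameter when spread: a rigid back arc and two sprung arms ending in ears. Its spring (about 8 N) grips the spread tips, so it is carried by them.
- ring_mid (a point): Centre of the ring at mid thickness, 2.5 mm above its underside, about 24 mm ahead (+x) of the pliers' axis and 58 mm below the pliers' origin. The ring may shift by a mm or two on the tips as it is spread: look again after lifting.
- ears (a point): Point midway between the ring's upright ears (each 10 mm long in x, 4 mm thick, 14 mm tall), 7 mm above its underside, 23 mm from its centre. Their inner faces are about 13 mm apart at rest and 25 mm when spread.
- armleft (a joint): turn of the ring's left arm in rad: 0 relaxed, about 0.29 with the pliers fully squeezed; above 0.2 is spread
- armright (a joint): the same for the ring's right arm
- roller: Fixed black rubber ink roller, 76 mm diameter, 75 mm long, standing on end on a wood base 110 x 110 x 10 mm. Origin on the table below its axis, z up. On top a steel washer (48 mm diameter, its top 89 mm above the table) and the axle stub, 29 mm diameter, with a dark groove 23 mm in diameter from 97 to 109 mm above the table.
- groove (a point): point on the roller's axis at the groove's mid height, 103 mm above the table
- stub_top (a point): centre of the axle stub's top face, 129 mm above the table; the stub's top 6 mm taper from 29 to 19 mm diameter
- ink_tin: Bystander, leave alone: flat steel ink tin, 84 mm diameter, 48 mm tall. Origin under it, on the table.
- ink_knife: Bystander, leave alone: ink knife with a black handle, 180 mm long, lying flat. Origin under it, on the table.
- grey_bottle: Bystander, leave alone: grey bottle, 64 mm diameter, 190 mm tall. Origin under it, on the table.
- clear_bottle: Bystander, leave alone: clear bottle with a white cap, 66 mm diameter, 170 mm tall. Origin under it, on the table.
- chalk_dish: Bystander, leave alone: metal dish of white chalk lumps, 124 mm diameter, 35 mm tall. Origin under it, on the table.
- blue_box: Bystander, leave alone: blue box 70 x 100 x 60 mm. Origin under it, on the table.

How it is judged:
By the outcome, as a careful person would: the job done as asked, in the order asked, and still so for the second after the job is handed in, while the arm keeps its last pose, push and grip.
It also fails if it takes over 48 s, if anything falls off the work surface, if the arm or the gripper's body presses on something with over 40 N, if the wrist force passes 120 N, or if a joint passes its speed limit or range.

### The arm

A 6-joint arm with a two-finger parallel gripper is mounted at the origin on the work surface. World frame = base frame: x ahead of the robot, y to its left, z up, the work surface at z = 0. Lengths are in m, angles in rad, forces in N, time in s.
With the tool pointing down it reaches from about 0.35 to 0.85 m from the base axis. Payload 8.1 kg.
Tool frame: the origin (TCP) lies on the centre line of the jaws, within the pads' length; the fingertips stand 19 mm ahead of it and the grasp point (between the pads) is the TCP (robot.tips_ahead is the distance from the TCP to the fingertips, in m); y points along the fingers, z is the direction in which the jaws open and shut, and the axes are right-handed (so a half turn about y gives the same grasp; the last joint's range is limited). The gripper opens to 93 mm and grips with 3 to 60 N. Pads are 15 mm wide; open, the fingers measure 128 mm over their backs; the gripper's body (75 mm by 188 mm) begins 65 mm behind the grasp point.
Start: joints at [1.196, 0.13, 1.488, -0, 1.523, -0.085], TCP at [0.171, 0.575, 0.238] pointing down, gripper open.
Joint ranges: [-2.96, 2.96], [-0.89, 2.26], [0.02, 2.5], [-1.34, 4.48], [0, 2.73], [-2.66, 2.66]. Speed limits (rad/s): [2.39, 2.39, 2.79, 3.14, 3.14, 3.14].

### API

Orientations are given as a rotation vector (axis times angle).
In Python, from plant import robot, imaging, models gives the robot as it stands.
- The arm moves only by the tool carry_out, never from a script. Its argument "motion" is one flat list of numbers, 7 for each row, row after row: the shift along the tool's x, y, z in m, then the turn, a rotation vector about the tool's x, y, z in degrees, then the opening, from -1 (shut) to 1 (fully open). A call has exactly 5 rows; each row shifts and turns the pose as measured when the row begins, along the tool's axes as they then stand; what a row does not reach is not made up. A row lasts 1/10 s, in which the tool goes at most 50 mm and 8.59 degrees, less where a joint would pass 70% of its speed; a pose out of reach is approached as far as the arm can. A call is refused whole if a number of a shift passes 0.05 or a number of a turn 8.59, either way. A call with a gripper value outside its range is refused whole. The fingers move at their own pace and stop on an object; "squeeze" is the grip in N (left out, the last holds). Time passes only in rows, so rows that do not move let the fingers close, or fill a call up. It gives the time, the measured TCP pose, the force and the opening at its end, in the units of the state.
- robot.read_state(): the state, without advancing time (a new reading comes with each control period).
- imaging.read_camera(name): name is "scene" or "top" or "wrist"; returns the picture (420x560x3 uint8, blue, green, red); there is no depth.
- imaging.camera_model(name): a dict with "K" (3x3 intrinsics, pixels), "position" and "orientation" of the camera in the world. Camera axes: x right, y down, z forward; pixel columns grow to the right and rows downward; lengths in m; the calibration is good to about 2 mm. A picture is of the moment at which its call begins: read the wrist's pose just before it. camera_model takes no time and is no camera call; for the wrist camera it gives the pose at the moment of the call.
- robot.close_job(): hands the job in, once; it reports no verdict.
Trained networks look in the newest picture that a camera, given by its name, has taken for a name from the list of things; names that differ only in an ending like _2 or _b are one class to them, and where a whole thing is asked for, a point or a joint stands for the part that bears it (a point fixed in the world has none). Each returns a list of dicts, best first, with "confidence" (0 to 1); they miss things now and then, are a little off and sometimes report something else, mostly with a low value. They report only what shows in the picture. A call takes as long as a camera call.
- models.outline_of(camera, thing): "pixels" (420x560 bool, what is visible of it) and "pixel" ([column, row] in pixels, amid what is visible of it).
The state is a dict: "t": time; "q": joint angles; "dq": joint speeds; "joint_torque": joint torques, N m; "tool_pos": TCP position; "orientation": TCP orientation; "force": force on the tool from outside, world axes, zero at the start; "wrist_torque": the same for the moment, N m; "opening": finger opening in m.
Only numpy, scipy, OpenCV 4.12 (cv2) and the standard library are available. Lean on these libraries where they do the work, as an engineer would, in place of code of your own. Each camera call takes 0.05 s, during which the arm holds its last target.

## Working session

There is one attempt and no reset: what is moved stays moved. The work goes in short steps, Python scripts to look and compute and a tool call to move; the robot and the scene stay as the last step left them, time stands still between calls to the robot, and variables do not carry over. Pictures are saved under pics/ and viewed, and the job is handed in when it is done.

Besides the shell and the picture viewer there is one more tool, called as name(argument=value, ...) on one line, values as JSON. carry_out: Moves the arm, as the interface text tells. Its arguments: {"type":"object","properties":{"motion":{"type":"array","items":{"type":"number"}},"squeeze":{"type":"number"}},"required":["motion"]}

```bash
ls; mkdir -p pics; python3 - <<'E'
from plant import robot, imaging, models
import cv2,numpy as np
s=robot.read_state(); print({k:np.round(v,4).tolist() for k,v in s.items()})
for c in ["scene","top","wrist"]:
    m=imaging.camera_model(c); print(c,m)
    cv2.imwrite(f"pics/{c}0.png",imaging.read_camera(c))
E
```

```text
pics
{'t': 0.0, 'q': [1.1956, 0.1311, 1.4893, -0.0, 1.523, -0.0854], 'dq': [0.0016, -0.0009, 0.0004, 0.0006, 0.0001, 0.0026], 'joint_torque': [0.0005, -55.984, -49.1757, 0.0768, 0.0359, -0.0001], 'tool_pos': [0.1712, 0.5745, 0.2366], 'orientation': [-1.5606, 0.2278, -0.2272], 'force': [-0.5961, 0.5171, -0.063], 'wrist_torque': [0.0161, -0.0147, -0.0121], 'opening': 0.093}
scene {'K': array([[391.7526944 ,   0.        , 277.8903685 ],
       [  0.        , 391.7526944 , 216.47408677],
       [  0.        ,   0.        ,   1.        ]]), 'position': array([ 1.01377153, -0.26865406,  0.71081172]), 'orientation': array([-2.16048498, -1.18279762,  0.47402752])}
top {'K': array([[422.6751904 ,   0.        , 281.42399522],
       [  0.        , 422.6751904 , 213.46797127],
       [  0.        ,   0.        ,   1.        ]]), 'position': array([0.51061711, 0.00427986, 0.98857701]), 'orientation': array([-2.19324282,  2.1911304 , -0.02681601])}
wrist {'K': array([[359.38712555,   0.        , 283.04741287],
       [  0.        , 359.38712555, 207.86225999],
       [  0.        ,   0.        ,   1.        ]]), 'position': array([0.09545413, 0.59801478, 0.3820377 ]), 'orientation': array([2.32524333, 1.73188355, 0.24836098])}
```

View pics/scene0.png

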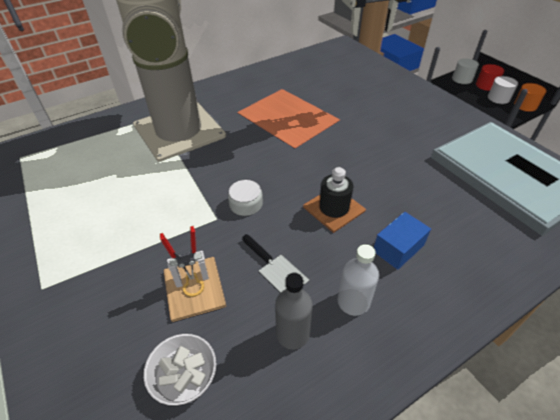

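View pics/top0.png

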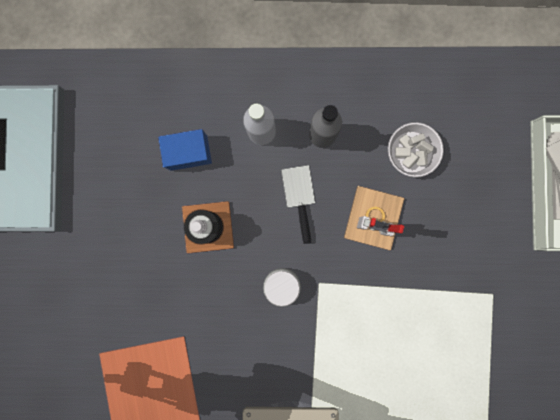

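View pics/wrist0.png

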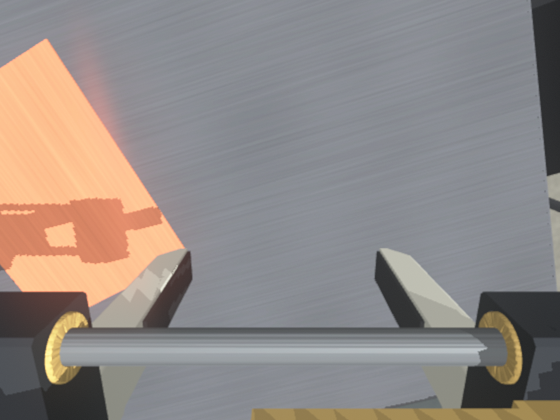

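```bash
cat > h.py <<'E'
from plant import robot, imaging, models
import cv2,numpy as np
from scipy.spatial.transform import Rotation as R
def cam(c):
    m=imaging.camera_model(c); return m['K'],np.array(m['position']),R.from_rotvec(m['orientation']).as_matrix()
def ray(cm,uv):
    K,p,Rm=cm; uv=np.atleast_2d(uv).astype(float)
    d=np.c_[(uv[:,0]-K[0,2])/K[0,0],(uv[:,1]-K[1,2])/K[1,1],np.ones(len(uv))]@Rm.T
    return p,d
def onz(cm,uv,z):
    p,d=ray(cm,uv); return p+d*((z-p[2])/d[:,2])[:,None]
def proj(cm,X):
    K,p,Rm=cm; c=(np.atleast_2d(X)-p)@Rm; return np.c_[c[:,0]/c[:,2]*K[0,0]+K[0,2],c[:,1]/c[:,2]*K[1,1]+K[1,2]]
E
python3 - <<'E'
from h import *
for c in ["top","scene"]:
    img=imaging.read_camera(c); cm=cam(c); o=img.copy()
    for th in ["stand","pliers","handles","ring","roller","ink_tin","ink_knife","grey_bottle","clear_bottle"]:
        r=models.outline_of(c,th)
        for k in r[:2]:
            m=k['pixels'].astype(np.uint8); ys,xs=np.nonzero(m)
            print(c,th,round(k['confidence'],2),np.round(k['pixel']),m.sum(),xs.min(),xs.max(),ys.min(),ys.max(), np.round(onz(cm,k['pixel'],0.0)[0],3))
        if r and th in("stand","roller"):
            m=r[0]['pixels'].astype(np.uint8)
            np.save(f"m_{c}_{th}.npy",m)
            cs,_=cv2.findContours(m,0,2); 
            h=cv2.convexHull(np.vstack(cs)); 
            cv2.drawContours(o,cs,-1,(0,255,0),1)
            print(cv2.approxPolyDP(h,3,True)[:,0].tolist())
    cv2.imwrite(f"pics/{c}1.png",o)
print(robot.read_state()['t'])
E
```

```text
top stand 0.96 [373. 212.] 2179 345 403 187 249 [ 0.556 -0.194  0.   ]
top stand 0.34 [327. 127.] 1051 309 341 105 147 [ 0.756 -0.085  0.   ]
[[358, 187], [403, 199], [390, 248], [345, 237]]
top pliers 0.26 [382. 212.] 70 366 384 208 221 [ 0.554 -0.213 -0.   ]
top handles 0.72 [385. 228.] 333 364 403 218 232 [ 0.517 -0.22   0.   ]
top handles 0.54 [209. 227.] 2266 182 233 201 252 [0.519 0.191 0.   ]
top ring 0.5 [381. 224.] 379 364 404 217 232 [ 0.527 -0.211  0.   ]
top ring 0.44 [370. 214.] 42 366 384 208 219 [ 0.551 -0.186  0.   ]
top roller 0.74 [394. 226.] 166 383 404 224 233 [ 0.522 -0.241  0.   ]
[[404, 227], [401, 233], [383, 228], [390, 224]]
top ink_tin 0.94 [280. 289.] 1085 264 300 269 305 [0.376 0.024 0.   ]
top ink_knife 0.68 [302. 191.] 1320 282 314 166 243 [ 0.603 -0.028  0.   ]
top ink_knife 0.19 [413. 148.] 2331 388 442 123 176 [ 0.706 -0.286  0.   ]
top grey_bottle 0.76 [324. 127.] 1031 309 341 106 147 [ 0.756 -0.08   0.   ]
top clear_bottle 0.87 [261. 124.] 998 244 275 104 144 [0.763 0.069 0.   ]
scene stand 0.73 [194. 288.] 2599 164 224 251 321 [ 0.539 -0.192  0.  
[... 254 characters left out ...]
 296 [ 0.521 -0.202  0.   ]
scene handles 0.56 [184. 254.] 623 159 200 227 277 [ 0.446 -0.174  0.   ]
scene ring 0.47 [195. 281.] 182 183 203 273 296 [ 0.525 -0.182  0.   ]
scene roller 0.87 [334. 201.] 2091 304 364 167 232 [0.498 0.213 0.   ]
[[338, 167], [351, 181], [364, 211], [332, 232], [304, 204], [321, 181]]
scene ink_tin 0.56 [246. 197.] 1033 227 262 180 215 [0.364 0.032 0.   ]
scene ink_knife 0.83 [274. 266.] 1116 242 307 234 291 [ 0.584 -0.02   0.   ]
scene ink_knife 0.27 [335. 203.] 2130 304 364 168 231 [0.503 0.212 0.   ]
scene grey_bottle 0.92 [292. 315.] 2269 275 311 272 350 [ 0.704 -0.052  0.   ]
scene clear_bottle 0.87 [356. 282.] 2045 337 377 245 315 [0.714 0.104 0.   ]
1.15
```

```bash
python3 - <<'E'
from h import *
T,S=cam("top"),cam("scene")
print(onz(T,[[358,187],[403,199],[390,248.5],[345,237]],.012).round(4))
print(onz(S,[[224,305],[171,321],[164,270],[212,257]],.012).round(4))
a=cv2.imread("pics/top0.png");b=cv2.imread("pics/scene0.png")
z=lambda i,x,y,w,h,f:cv2.resize(i[y:y+h,x:x+w],None,fx=f,fy=f,interpolation=cv2.INTER_CUBIC)
o=np.vstack([np.hstack([z(a,335,180,80,75,5),z(a,170,195,80,75,5)]),np.hstack([z(b,150,220,80,110,5)[:375*1],z(b,295,160,80,75,5)])])[:,:800]
cv2.imwrite("pics/z.png",o[:750])
cv2.imwrite("pics/z1.png",o[:375]);cv2.imwrite("pics/z2.png",np.hstack([z(b,150,220,80,110,5),z(b,295,150,80,110,5)]))
E
```

```text
[[ 0.6124 -0.1561  0.012 ]
 [ 0.5846 -0.2594  0.012 ]
 [ 0.4708 -0.2285  0.012 ]
 [ 0.497  -0.1256  0.012 ]]
[[ 0.6169 -0.158   0.012 ]
 [ 0.5922 -0.2609  0.012 ]
 [ 0.4714 -0.2284  0.012 ]
 [ 0.4964 -0.1262  0.012 ]]
```

View pics/z1.png

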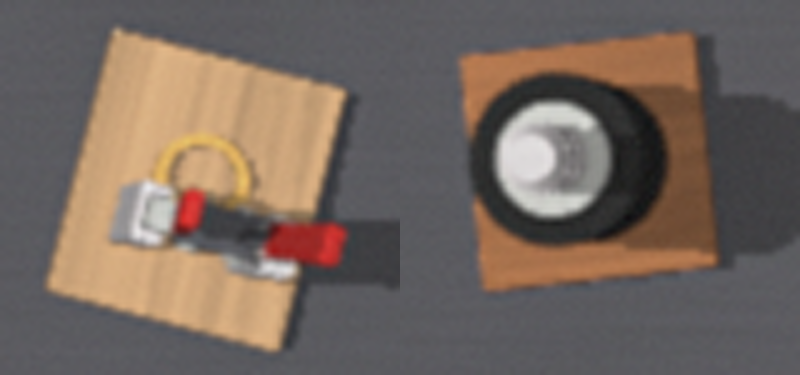

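View pics/z2.png

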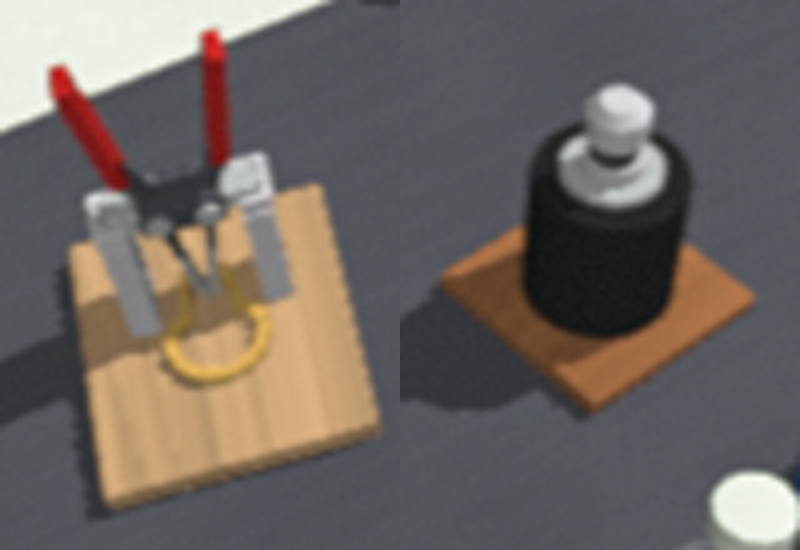

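```bash
python3 - <<'E'
from h import *
from scipy.optimize import least_squares
T,S=cam("top"),cam("scene")
def fit(tp,sp,z,x0,x1,hy,g):
    def res(p):
        c=np.array([[x1,hy],[x1,-hy],[x0,-hy],[x0,hy]]);ca,sa=np.cos(p[2]),np.sin(p[2])
        X=np.c_[c@np.array([[ca,sa],[-sa,ca]])+p[:2],np.full(4,z)]
        r=[proj(T,X)-tp]
        if sp is not None:r.append(proj(S,X)-sp)
        return np.concatenate(r).ravel()
    s=least_squares(res,g);print(s.x.round(4),np.degrees(s.x[2]).round(2),s.fun.round(1));return s.x
tp=np.array([[357.5,185.6],[404.2,198],[391,250],[344.6,238]])-.4
sp=np.array([[225.6,305],[171.4,319.4],[164,268.5],[214,257]])-.4
fit(tp,sp,.012,-.042,.082,.055,[.53,-.19,-.25]); fit(tp,None,.012,-.042,.082,.055,[.53,-.19,-.25])
tp=np.array([[182,206.4],[229.4,201.6],[233.4,248],[186.8,253.2]])-.4
# scene roller corners (295,150) crop: right, bottom, left visible
s3=np.array([[(755-400)/5+295,296/5+150],[(592-400)/5+295,403/5+150],[(445-400)/5+295,273/5+150]])-.4
fit(tp,None,.01,-.055,.055,.055,[.52,.19,.1])
print(onz(S,s3,.01))
print("stub top",onz(T,[195,226],.129),onz(S,[(621-400)/5+294.6,150+97/5-.4],.129))
print("washer",onz(T,[170+(554-400)/5-.4,195+158/5-.4],.089))
E
```

```text
[ 0.5229 -0.1864 -0.2615] -14.98 [ 0.2  0.1 -0.2 -0.  -0.5  0.1 -0.6 -0.4  0.2 -0.7 -0.8  0.3 -0.3  0.9
 -0.  -0.3]
[ 0.5227 -0.1872 -0.2538] -14.54 [ 0.2  0.3 -0.1 -0.2  0.   0.  -0.1 -0.1]
[0.52   0.1925 0.105 ] 6.01 [ 0.2 -0.2 -0.3 -0.3  0.3  0.4 -0.2  0.1]
[[0.56774294 0.25427441 0.01      ]
 [0.57876391 0.145694   0.01      ]
 [0.47225589 0.1363467  0.01      ]]
stub top [[0.52052478 0.19518851 0.129     ]] [[0.51729523 0.19609031 0.129     ]]
washer [[0.52057195 0.19249919 0.089     ]]
```

```bash
cat >> h.py <<'E'
def target(xyz,yaw):
    """tool y down; pliers' y(along yaw+90deg) on +-tool z; print needed shift (tool axes,m) and turn (deg)"""
    s=robot.read_state(); R0=R.from_rotvec(s['orientation']); p=np.array(s['tool_pos'])
    best=None
    for sg in (1,-1):
        z=sg*np.array([-np.sin(yaw),np.cos(yaw),0]); y=np.array([0,0,-1.]); x=np.cross(y,z)
        Rt=R.from_matrix(np.c_[x,y,z]); rv=(R0.inv()*Rt).as_rotvec(degrees=True)
        if best is None or np.linalg.norm(rv)<np.linalg.norm(best[1]): best=(Rt,rv,sg)
    d=np.array(xyz)-p
    print("t",round(s['t'],2),"pos",p.round(4),"shift now-tool",R0.inv().apply(d).round(4),"target-tool",best[0].inv().apply(d).round(4),"turn",best[1].round(2),"sg",best[2],"F",np.round(s['force'],1),"open",round(s['opening'],4),"q",np.round(s['q'],2))
    print("tool axes world\n",R0.as_matrix().round(3))
E
python3 - <<'E'
from h import *
target([.5228,-.1868,.237],np.radians(-14.8))
m=cam("wrist"); s=robot.read_state(); R0=R.from_rotvec(s['orientation'])
print("cam in tool",R0.inv().apply(m[1]-s['tool_pos']).round(4), "fwd in tool",R0.inv().apply(m[2][:,2]).round(3))
E
```

```text
t 1.15 pos [0.1714 0.575  0.2376] shift now-tool [ 5.544e-01  6.000e-04 -6.296e-01] target-tool [ 5.343e-01  6.000e-04 -6.467e-01] turn [ 0.  -1.8 -0. ] sg 1 F [ 0.  -0.3 -0.1] open 0.0926 q [ 1.2   0.13  1.49  0.    1.52 -0.09]
tool axes world
 [[ 0.958 -0.     0.286]
 [-0.286 -0.     0.958]
 [-0.    -1.    -0.   ]]
cam in tool [-0.0794 -0.1453  0.0006] fwd in tool [ 0.284  0.959 -0.001]
```

```bash
python3 - <<'E'
from h import *
target([.5205,.193,.25],np.radians(-14.8))
E
```

```text
t 1.15 pos [0.1714 0.575  0.2376] shift now-tool [ 0.4437 -0.0124 -0.2663] target-tool [ 0.4351 -0.0124 -0.2801] turn [ 0.  -1.8 -0. ] sg 1 F [ 0.  -0.3 -0.1] open 0.0926 q [ 1.2   0.13  1.49  0.    1.52 -0.09]
tool axes world
 [[ 0.958 -0.     0.286]
 [-0.286 -0.     0.958]
 [-0.    -1.    -0.   ]]
```

carry_out(motion=[0.036,0,-0.022,0,-0.5,0,1,0.042,0,-0.025,0,-0.5,0,1,0.042,0,-0.025,0,-0.5,0,1,0.042,0,-0.025,0,-0.3,0,1,0.042,0,-0.025,0,0,0,1])

```text
t: 1.65
tool_pos: [0.3354, 0.4019, 0.237]
orientation: [-1.56, 0.194, -0.193]
force: [1.2, 0.6, 0.3]
opening: 0.0929
```

```bash
python3 - <<'E'
from h import *
target([.5205,.193,.25],np.radians(-14.8))
E
```

```text
t 1.65 pos [0.3354 0.4019 0.237 ] shift now-tool [ 0.2304 -0.0135 -0.1574] target-tool [ 0.2323 -0.013  -0.1547] turn [-0.1   0.68 -0.06] sg 1 F [1.2 0.6 0.3] open 0.0929 q [ 0.78 -0.08  1.7   0.    1.52 -0.55]
tool axes world
 [[ 0.97  -0.001  0.244]
 [-0.244  0.002  0.97 ]
 [-0.001 -1.     0.002]]
```

carry_out(motion=[0.04,-0.002,-0.027,0,0.3,0,1,0.04,-0.002,-0.027,0,0.2,0,1,0.04,-0.003,-0.027,0,0,0,1,0.04,-0.003,-0.027,0,0,0,1,0.04,-0.003,-0.027,0,0,0,1])

```text
t: 2.15
tool_pos: [0.4998, 0.2136, 0.2507]
orientation: [-1.558, 0.199, -0.201]
force: [0.3, 1.8, -0.4]
opening: 0.0929
```

carry_out(motion=[0.03,0,-0.02,0,0,0,1,0.01,0,-0.007,0,0,0,1,0,0,0,0,0,0,1,0,0,0,0,0,0,1,0,0,0,0,0,0,1])

```text
t: 2.65
tool_pos: [0.5349, 0.1721, 0.251]
orientation: [-1.558, 0.204, -0.207]
force: [-1.1, -0.8, 0.3]
opening: 0.0932
```

```bash
python3 - <<'E'
from h import *
target([.5205,.193,.25],np.radians(-14.8))
cm=cam("wrist"); im=imaging.read_camera("wrist"); cv2.imwrite("pics/w1.png",im)
for X in([.5205,.193,.129],[.5205,.193,.089],[.5205,.193,.103]): print(proj(cm,X).round(1))
target([.5205,.193,.25],np.radians(-14.8))
E
```

```text
t 2.65 pos [0.5349 0.1721 0.251 ] shift now-tool [-0.0193  0.0011  0.0165] target-tool [-0.0193  0.001   0.0165] turn [-0.21 -0.18  0.09] sg 1 F [-1.1 -0.8  0.3] open 0.0932 q [ 0.22  0.02  1.58  0.    1.54 -1.09]
tool axes world
 [[ 0.966  0.003  0.259]
 [-0.259  0.003  0.966]
 [ 0.002 -1.     0.004]]
[[303.6 183.4]]
[[300.9 173.3]]
[[301.7 176.5]]
t 2.7 pos [0.5348 0.1723 0.2511] shift now-tool [-0.0191  0.0011  0.0163] target-tool [-0.0191  0.0011  0.0163] turn [-0.21 -0.15  0.1 ] sg 1 F [-1.2  0.4 -0.2] open 0.0929 q [ 0.22  0.02  1.58  0.    1.54 -1.09]
tool axes world
 [[ 0.966  0.003  0.258]
 [-0.258  0.003  0.966]
 [ 0.002 -1.     0.004]]
```

View pics/w1.png

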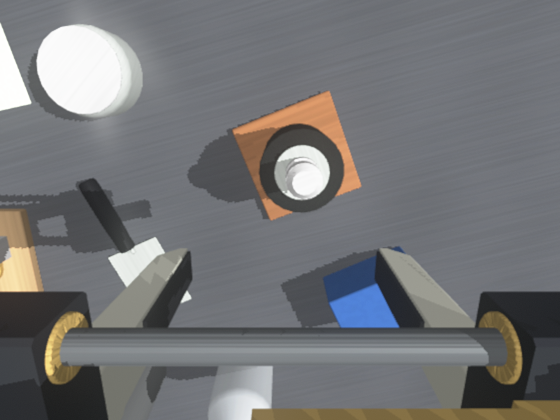

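```bash
python3 - <<'E'
import cv2
i=cv2.imread("pics/w1.png")[110:230,230:370]
cv2.imwrite("pics/w1z.png",cv2.resize(i,None,fx=5,fy=5,interpolation=cv2.INTER_CUBIC))
E
```

```text
(no output)
```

View pics/w1z.png

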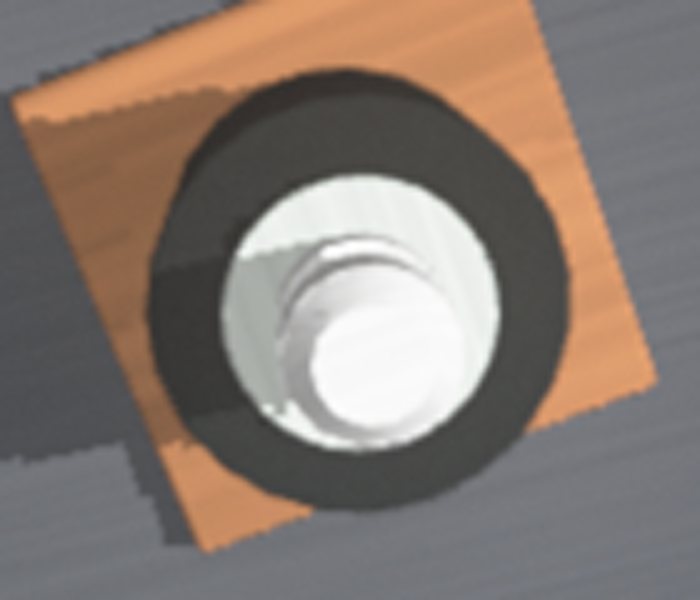

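```bash
python3 - <<'E'
from h import *
cm=cam("wrist")
print(onz(cm,[304.5,183],.129),onz(cm,[301.7,171.8],.089))
target([.5228,-.1868,.237],np.radians(-14.8))
E
```

```text
[[0.52022002 0.19402289 0.129     ]] [[0.51928632 0.19425116 0.089     ]]
t 2.7 pos [0.5348 0.1723 0.2511] shift now-tool [ 0.081   0.0129 -0.3501] target-tool [ 0.0801  0.0141 -0.3503] turn [-0.21 -0.15  0.1 ] sg 1 F [-1.2  0.4 -0.2] open 0.0929 q [ 0.22  0.02  1.58  0.    1.54 -1.09]
tool axes world
 [[ 0.966  0.003  0.258]
 [-0.258  0.003  0.966]
 [ 0.002 -1.     0.004]]
```

carry_out(motion=[0.007,0,-0.03,0,0,0,1,0.01,0,-0.048,0,0,0,1,0.01,0,-0.048,0,0,0,1,0.01,0,-0.048,0,0,0,1,0.01,0,-0.048,0,0,0,1])

```text
t: 3.2
tool_pos: [0.5219, -0.0477, 0.2503]
orientation: [-1.556, 0.185, -0.19]
force: [-0.2, -0.0, 0.0]
opening: 0.093
```

carry_out(motion=[0.01,0,-0.048,0,0,0,1,0.01,0,-0.04,0,0,0,1,0.005,0,-0.02,0,0,0,1,0,0,0,0,0,0,1,0,0,0,0,0,0,1])

```text
t: 3.7
tool_pos: [0.5192, -0.1618, 0.2503]
orientation: [-1.556, 0.183, -0.19]
force: [-0.3, -0.2, 0.1]
opening: 0.0929
```

```bash
python3 - <<'E'
from h import *
target([.5228,-.1868,.237],np.radians(-14.8))
cm=cam("wrist"); im=imaging.read_camera("wrist"); cv2.imwrite("pics/w2.png",im)
cv2.imwrite("pics/w2z.png",cv2.resize(im[130:330,200:400],None,fx=3,fy=3,interpolation=cv2.INTER_CUBIC))
np.savez("w2.npz",K=cm[0],p=cm[1],R=cm[2])
E
```

```text
t 3.7 pos [ 0.5192 -0.1618  0.2503] shift now-tool [ 0.0094  0.0131 -0.0236] target-tool [ 0.0099  0.0133 -0.0233] turn [-0.39  1.2   0.21] sg 1 F [-0.3 -0.2  0.1] open 0.0929 q [-0.4  -0.03  1.63  0.01  1.54 -1.73]
tool axes world
 [[ 0.972  0.005  0.235]
 [-0.235  0.006  0.972]
 [ 0.004 -1.     0.007]]
```

View pics/w2.png

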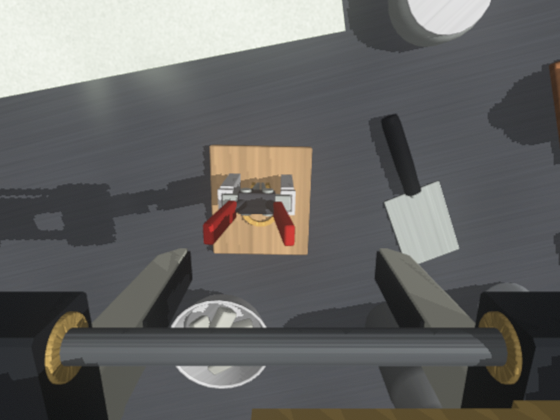

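View pics/w2z.png

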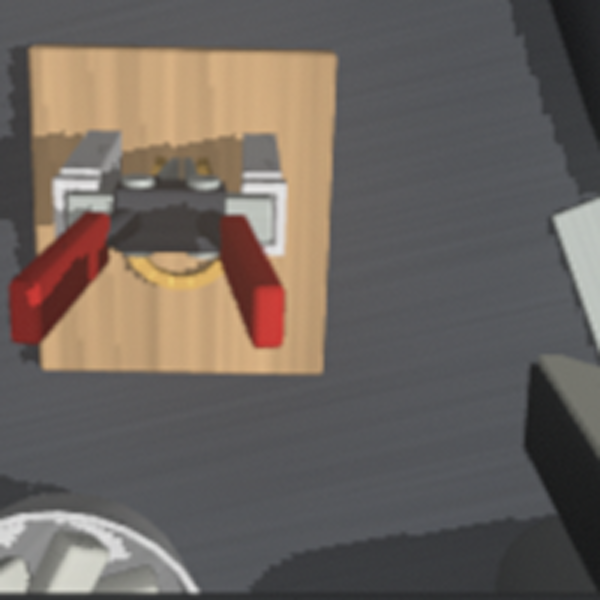

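```bash
python3 - <<'E'
from h import *
d=np.load("w2.npz"); cm=(d['K'],d['p'],d['R'])
f=lambda a:np.array(a)/3-.33+[200,130]
c=onz(cm,f([[30,47],[336,53],[322,375],[42,370]]),.012); print(c.round(4))
from scipy.optimize import least_squares
loc=np.array([[-.042,-.055],[-.042,.055],[.082,.055],[.082,-.055]])
def res(p):
    ca,sa=np.cos(p[2]),np.sin(p[2]); return (loc@np.array([[ca,sa],[-sa,ca]])+p[:2]-c[:,:2]).ravel()
s=least_squares(res,[.52,-.187,-.26]); print(s.x.round(4),np.degrees(s.x[2]),(s.fun*1000).round(1))
print("handle tops mid",onz(cm,f([147.5,314]),.166), onz(cm,f([[11,310],[284,316]]),.166))
# guard mid top? 
for z in(.136,): print(proj(cm,[[.5228,-.1868,.166]]))
E
```

```text
[[ 0.4683 -0.2272  0.012 ]
 [ 0.4959 -0.1228  0.012 ]
 [ 0.6155 -0.1545  0.012 ]
 [ 0.5876 -0.2589  0.012 ]]
[ 0.5225 -0.1857 -0.2594] -14.865219799540913 [-0.5 -0.9  0.1  1.   0.4  0.9 -0.  -1.1]
handle tops mid [[ 0.52139206 -0.1852654   0.166     ]] [[ 0.51309174 -0.21501368  0.166     ]
 [ 0.52925273 -0.15528672  0.166     ]]
[[247.20621547 236.7165558 ]]
```

carry_out(motion=[0.005,0,-0.012,-0.4,1.2,0.2,1,0.003,0,-0.008,0,0,0,1,0,0,-0.003,0,0,0,1,0,0,0,0,0,0,1,0,0,0,0,0,0,1])

```text
t: 4.25
tool_pos: [0.5226, -0.1834, 0.2504]
orientation: [-1.562, 0.199, -0.199]
force: [0.4, 0.2, -0.4]
opening: 0.0928
```

```bash
python3 - <<'E'
from h import *
target([.522,-.1857,.136],np.radians(-14.85))
E
```

```text
t 4.25 pos [ 0.5226 -0.1834  0.2504] shift now-tool [-0.      0.1144 -0.0023] target-tool [ 0.      0.1144 -0.0024] turn [0.02 0.33 0.01] sg 1 F [ 0.4  0.2 -0.4] open 0.0928 q [-0.43  0.    1.6  -0.    1.54 -1.75]
tool axes world
 [[ 0.968  0.     0.251]
 [-0.251 -0.     0.968]
 [ 0.    -1.    -0.   ]]
```

carry_out(motion=[0,0.025,-0.0015,0,0.3,0,1,0,0.025,-0.001,0,0,0,1,0,0.025,0,0,0,0,1,0,0.015,0,0,0,0,1,0,0,0,0,0,0,1])

```text
t: 4.75
tool_pos: [0.5232, -0.1855, 0.1593]
orientation: [-1.562, 0.2, -0.206]
force: [-1.1, -0.0, 0.1]
opening: 0.093
```

```bash
python3 - <<'E'
from h import *
target([.522,-.1857,.136],np.radians(-14.85))
E
```

```text
t 4.75 pos [ 0.5232 -0.1855  0.1593] shift now-tool [-0.0012  0.0233 -0.0005] target-tool [-0.0011  0.0233 -0.0005] turn [0.02 0.07 0.23] sg 1 F [-1.1 -0.   0.1] open 0.093 q [-0.43  0.06  1.71  0.    1.37 -1.75]
tool axes world
 [[ 0.967  0.004  0.255]
 [-0.255 -0.001  0.967]
 [ 0.004 -1.    -0.   ]]
```

carry_out(motion=[-0.001,0.012,-0.0005,0,0,0.2,1,0,0.008,0,0,0,0,1,0,0.003,0,0,0,0,1,0,0,0,0,0,0,1,0,0,0,0,0,0,1])

```text
t: 5.25
tool_pos: [0.5238, -0.1863, 0.1378]
orientation: [-1.563, 0.199, -0.206]
force: [0.1, -0.4, 0.1]
opening: 0.0928
```

```bash
python3 - <<'E'
from h import *
target([.522,-.1857,.136],np.radians(-14.85))
im=imaging.read_camera("wrist"); cv2.imwrite("pics/w3.png",im)
E
```

```text
t 5.25 pos [ 0.5238 -0.1863  0.1378] shift now-tool [-0.0019  0.0018  0.0002] target-tool [-0.0019  0.0018  0.0002] turn [0.06 0.08 0.24] sg 1 F [ 0.1 -0.4  0.1] open 0.0928 q [-0.43  0.08  1.73 -0.    1.33 -1.75]
tool axes world
 [[ 0.967  0.004  0.255]
 [-0.255 -0.002  0.967]
 [ 0.004 -1.    -0.001]]
```

View pics/w3.png

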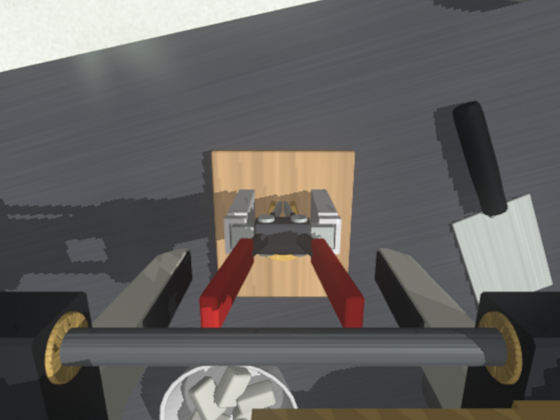

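carry_out(motion=[-0.002,0.002,0,0,0,0.3,1,-0.001,0,0,0,0,0,1,0,0,0,0,0,0,-1,0,0,0,0,0,0,-1,0,0,0,0,0,0,-1], squeeze=12)

```text
t: 5.8
tool_pos: [0.5215, -0.1859, 0.1372]
orientation: [-1.563, 0.202, -0.203]
force: [0.5, 0.5, -0.6]
opening: 0.0736
```

carry_out(motion=[0,0,0,0,0,0,-1,0,0,0,0,0,0,-1,0,0,0,0,0,0,-1,0,0,0,0,0,0,-1,0,0,0,0,0,0,-1], squeeze=25)

```text
t: 6.3
tool_pos: [0.523, -0.1865, 0.1396]
orientation: [-1.564, 0.199, -0.206]
force: [-0.8, -0.2, 1.8]
opening: 0.0393
```

carry_out(motion=[0,0,0,0,0,0,-1,0,0,0,0,0,0,-1,0,0,0,0,0,0,-1,0,0,0,0,0,0,-1,0,0,0,0,0,0,-1], squeeze=48)

```text
t: 6.8
tool_pos: [0.523, -0.1865, 0.1396]
orientation: [-1.564, 0.199, -0.206]
force: [-0.4, -0.1, 3.1]
opening: 0.0382
```

```bash
python3 - <<'E'
from h import *
target([.522,-.1857,.136],np.radians(-14.85))
im=imaging.read_camera("wrist"); cv2.imwrite("pics/w4.png",im)
im=imaging.read_camera("scene"); cv2.imwrite("pics/s4.png",cv2.resize(im[200:340,130:290],None,fx=4,fy=4,interpolation=cv2.INTER_CUBIC))
E
```

```text
t 6.8 pos [ 0.523  -0.1865  0.1396] shift now-tool [-0.0012  0.0036  0.0006] target-tool [-0.0011  0.0036  0.0005] turn [0.11 0.08 0.28] sg 1 F [-0.4 -0.1  3.1] open 0.0382 q [-0.43  0.07  1.73 -0.    1.33 -1.75]
tool axes world
 [[ 0.967  0.004  0.255]
 [-0.255 -0.003  0.967]
 [ 0.005 -1.    -0.002]]
```

View pics/w4.png

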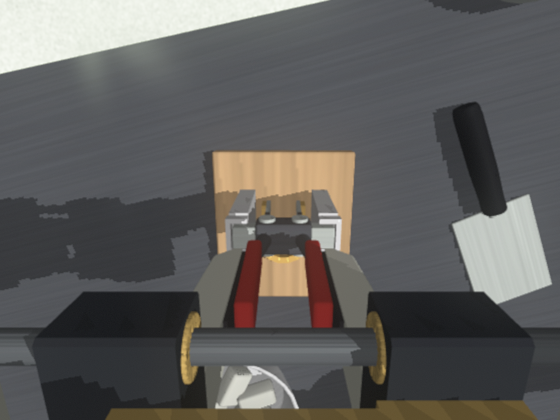

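View pics/s4.png

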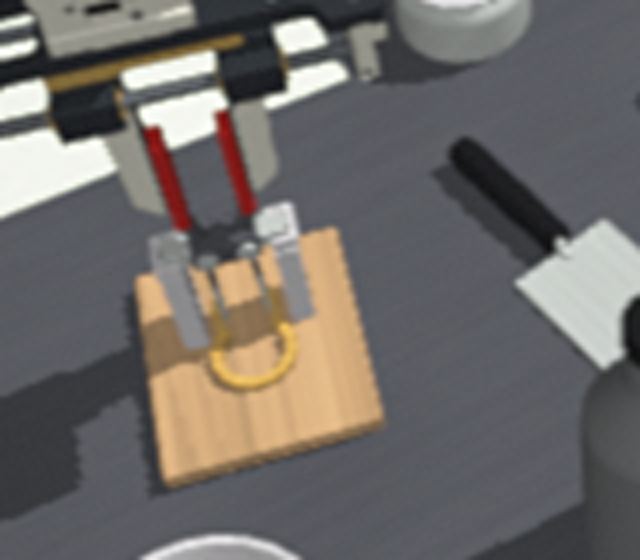

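carry_out(motion=[0,-0.004,0,0,0,0,-1,0,-0.008,0,0,0,0,-1,0,-0.01,0,0,0,0,-1,0,-0.01,0,0,0,0,-1,0,-0.01,0,0,0,0,-1])

```text
t: 7.4
tool_pos: [0.5205, -0.1854, 0.181]
orientation: [-1.562, 0.204, -0.201]
force: [0.2, -0.1, -1.8]
opening: 0.0379
```

```bash
python3 - <<'E'
from h import *
target([.523,-.1865,.27],np.radians(-14.85))
im=imaging.read_camera("scene"); cv2.imwrite("pics/s5.png",cv2.resize(im[180:320,130:290],None,fx=4,fy=4,interpolation=cv2.INTER_CUBIC))
E
```

```text
t 7.4 pos [ 0.5205 -0.1854  0.181 ] shift now-tool [ 0.0026 -0.089  -0.0005] target-tool [ 0.0027 -0.089  -0.0004] turn [ 0.05  0.08 -0.12] sg 1 F [ 0.2 -0.1 -1.8] open 0.0379 q [-0.43  0.04  1.69 -0.    1.42 -1.75]
tool axes world
 [[ 0.967 -0.002  0.255]
 [-0.255 -0.     0.967]
 [-0.002 -1.    -0.001]]
```

View pics/s5.png

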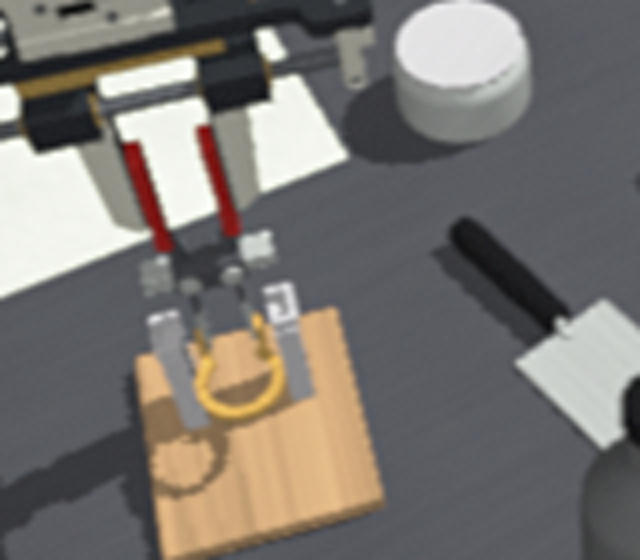

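carry_out(motion=[0,-0.012,0,0,0,0,-1,0,-0.018,0,0,0,0,-1,0,-0.022,0,0,0,0,-1,0,-0.022,0,0,0,0,-1,0,-0.018,0,0,0,0,-1])

```text
t: 7.95
tool_pos: [0.5202, -0.1851, 0.2797]
orientation: [-1.562, 0.204, -0.201]
force: [0.0, -0.2, -1.9]
opening: 0.0383
```

carry_out(motion=[0,-0.008,0,0,0,0,-1,0,-0.003,0,0,0,0,-1,0,0,0,0,0,0,-1,0,0,0,0,0,0,-1,0,0,0,0,0,0,-1])

```text
t: 8.45
tool_pos: [0.5208, -0.1854, 0.2938]
orientation: [-1.563, 0.201, -0.204]
force: [0.3, 0.1, -2.4]
opening: 0.038
```

```bash
python3 - <<'E'
from h import *
target([.4968,.2002,.30],np.radians(-14.85))
cm=cam("wrist");im=imaging.read_camera("wrist"); cv2.imwrite("pics/w6.png",im)
r=models.outline_of("wrist","ring")
s=robot.read_state()
for k in r: print(k['confidence'],k['pixel'],k['pixels'].sum())
im=imaging.read_camera("scene"); cv2.imwrite("pics/s6.png",cv2.resize(im[130:270,130:290],None,fx=4,fy=4,interpolation=cv2.INTER_CUBIC))
im=imaging.read_camera("top"); cv2.imwrite("pics/t6.png",im)
E
```

```text
t 8.45 pos [ 0.5208 -0.1854  0.2938] shift now-tool [-0.1215 -0.007   0.3667] target-tool [-0.122  -0.0062  0.3666] turn [0.09 0.08 0.09] sg 1 F [ 0.3  0.1 -2.4] open 0.038 q [-0.43 -0.02  1.54 -0.    1.62 -1.75]
tool axes world
 [[ 0.967  0.001  0.255]
 [-0.255 -0.002  0.967]
 [ 0.002 -1.    -0.002]]
0.67 [280.3, 256.9] 341
0.46 [282.7, 176.6] 7305
```

View pics/w6.png

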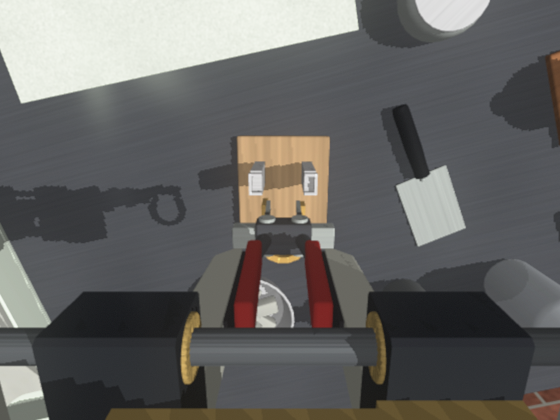

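View pics/s6.png

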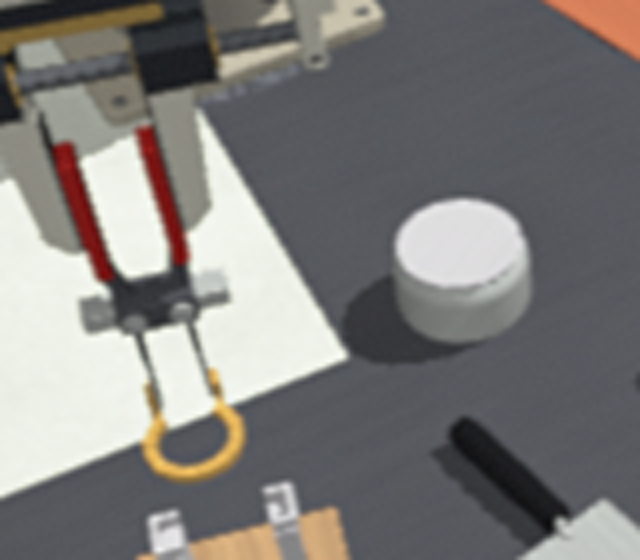

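View pics/t6.png

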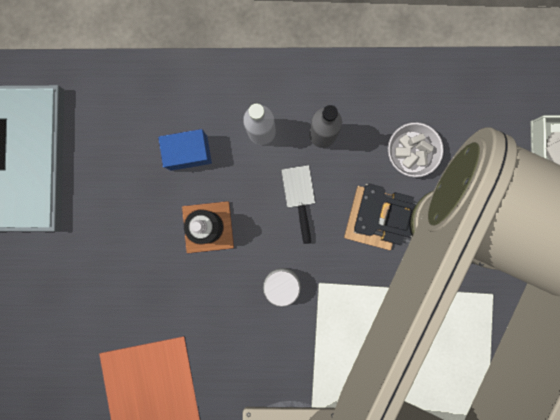

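carry_out(motion=[-0.004,0,0.015,0,3,0,-1,-0.01,0,0.026,0,5,0,-1,-0.014,0,0.031,0,5,0,-1,-0.017,0,0.029,0,5,0,-1,-0.02,0,0.028,0,5,0,-1])

```text
t: 9.15
tool_pos: [0.5151, -0.04, 0.2917]
orientation: [-1.507, 0.533, -0.532]
force: [0.8, 0.3, -1.3]
opening: 0.0386
```

```bash
python3 - <<'E'
from h import *
target([.5118,.2166,.30],np.radians(-70))
E
```

```text
t 9.15 pos [ 0.5151 -0.04    0.2917] shift now-tool [-0.164  -0.009   0.1973] target-tool [-0.2422 -0.0083  0.0846] turn [ 0.14 31.02  0.09] sg 1 F [ 0.8  0.3 -1.3] open 0.0386 q [-0.17 -0.11  1.63 -0.    1.62 -1.07]
tool axes world
 [[ 0.777 -0.001  0.629]
 [-0.629 -0.003  0.777]
 [ 0.001 -1.    -0.003]]
```

carry_out(motion=[-0.021,-0.002,0.026,0,6,0,-1,-0.024,-0.002,0.024,0,6,0,-1,-0.026,-0.002,0.022,0,6,0,-1,-0.028,-0.002,0.019,0,6,0,-1,-0.03,0,0.015,0,3,0,-1])

```text
t: 9.65
tool_pos: [0.5163, 0.1357, 0.2987]
orientation: [-1.374, 0.912, -0.912]
force: [0.5, 0.7, -1.7]
opening: 0.0381
```

```bash
python3 - <<'E'
from h import *
target([.5118,.2166,.30],np.radians(-70))
E
```

```text
t 9.65 pos [0.5163 0.1357 0.2987] shift now-tool [-0.0763 -0.0015  0.0271] target-tool [-0.0775 -0.0013  0.0235] turn [0.14 2.75 0.1 ] sg 1 F [ 0.5  0.7 -1.7] open 0.0381 q [ 0.16 -0.06  1.58 -0.    1.63 -0.23]
tool axes world
 [[ 0.387 -0.002  0.922]
 [-0.922 -0.003  0.387]
 [ 0.002 -1.    -0.003]]
```

carry_out(motion=[-0.028,0,0.01,0,2,0,-1,-0.02,0,0.006,0,0.7,0,-1,-0.01,0,0.003,0,0,0,-1,0,0,0,0,0,0,-1,0,0,0,0,0,0,-1])

```text
t: 10.15
tool_pos: [0.5113, 0.2027, 0.2974]
orientation: [-1.36, 0.948, -0.945]
force: [0.2, -0.2, -2.1]
opening: 0.038
```

```bash
python3 - <<'E'
from h import *
target([.5118,.2166,.30],np.radians(-70))
for c in("top","scene","wrist"):
    cv2.imwrite(f"pics/{c}7.png",imaging.read_camera(c))
a=cv2.imread("pics/top7.png");b=cv2.imread("pics/scene7.png")
z=lambda i,x,y:cv2.resize(i[y:y+140,x:x+100],None,fx=4,fy=4,interpolation=cv2.INTER_CUBIC)
cv2.imwrite("pics/z7.png",np.hstack([z(a,150,150),z(b,280,90)]))
E
```

```text
t 10.15 pos [0.5113 0.2027 0.2974] shift now-tool [-0.0129 -0.0027  0.0052] target-tool [-0.0129 -0.0026  0.0052] turn [0.23 0.18 0.06] sg 1 F [ 0.2 -0.2 -2.1] open 0.038 q [ 0.29 -0.02  1.53 -0.    1.63 -0.07]
tool axes world
 [[ 0.345 -0.003  0.939]
 [-0.939 -0.002  0.345]
 [ 0.001 -1.    -0.004]]
```

View pics/z7.png

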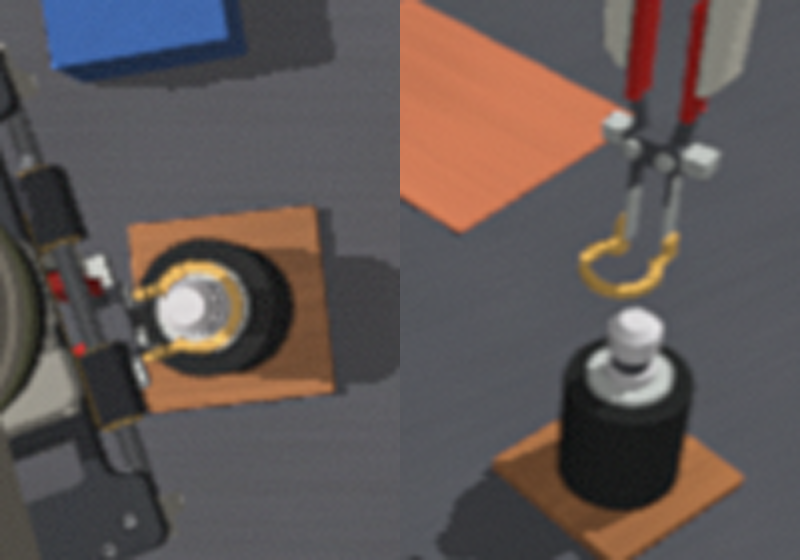

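View pics/wrist7.png

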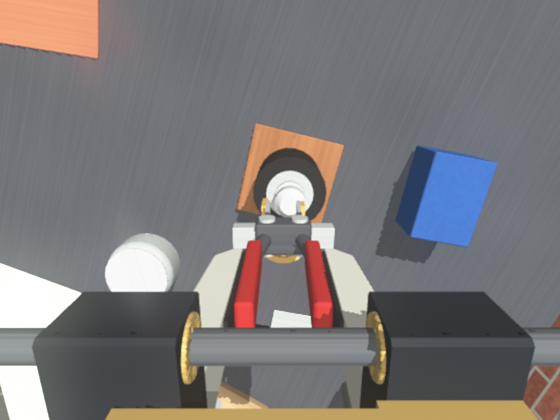

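```bash
cat > ringfit.py <<'E'
from h import *
from scipy.optimize import least_squares
def ringfit(tag,save=True,zfix=None):
    s=robot.read_state(); yaw=np.arctan2(*R.from_rotvec(s['orientation']).as_matrix()[[1,0],0])
    tcp=np.array(s['tool_pos'])
    g0=tcp+np.r_[.024*np.cos(yaw),.024*np.sin(yaw),-.1245]
    pts={}
    for c in("top","scene"):
        im=imaging.read_camera(c); cv2.imwrite(f"pics/{c}{tag}.png",im); cm=cam(c)
        h=cv2.cvtColor(im,cv2.COLOR_BGR2HSV)
        m=cv2.inRange(h,(17,95,90),(32,255,255))
        ctr=proj(cm,g0)[0]; yy,xx=np.nonzero(m); uv=np.c_[xx,yy]
        uv=uv[np.linalg.norm(uv-ctr,axis=1)<22]
        X=onz(cm,uv,g0[2]); 
        lx=(X[:,:2]-g0[:2])@[np.cos(yaw),np.sin(yaw)]
        pts[c]=(cm,uv); print(c,len(uv))
    def sel(p):
        o={}
        for c,(cm,uv) in pts.items():
            X=onz(cm,uv,p[2]);d=X[:,:2]-p[:2];lx=d@[np.cos(yaw),np.sin(yaw)]; r=np.linalg.norm(d,axis=1)
            o[c]=uv[(lx>-.004)&(r<.026)&(r>.010)]
        return o
    p=g0.copy()
    for it in range(4):
        o=sel(p)
        def res(q):
            r=[]
            for c,uv in o.items():
                X=onz(pts[c][0],uv,q[2]); r.append((np.linalg.norm(X[:,:2]-q[:2],axis=1)-.019)*1000/np.sqrt(len(uv)))
            if zfix is not None: r.append([(q[2]-zfix)*1e4])
            return np.concatenate(r)
        p=least_squares(res,p,x_scale=.001,loss='soft_l1').x
    each={}
    for c,uv in o.items():
        cm=pts[c][0]
        q=least_squares(lambda q:np.linalg.norm(onz(cm,uv,p[2])[:,:2]-q,axis=1)-.019,p[:2],x_scale=.001).x; each[c]=q.round(4)
    print("t",s['t'],"tcp",tcp.round(4),"yaw",np.degrees(yaw).round(2),"ring mid",p.round(4),"guess",g0.round(4),"each@z",each,{c:len(v) for c,v in o.items()})
    l=(p-tcp)[:2]; print("rel tcp: fwd",(l@[np.cos(yaw),np.sin(yaw)]).round(4),"left",(l@[-np.sin(yaw),np.cos(yaw)]).round(4),"up",(p-tcp)[2].round(4))
    a=np.linspace(-2,2,60)+yaw; out=[]
    for c,(x,y) in (("top",(150,150)),("scene",(270,100))):
        im=cv2.imread(f"pics/{c}{tag}.png"); f=4
        i=cv2.resize(im[y:y+140,x:x+100],None,fx=f,fy=f,interpolation=cv2.INTER_CUBIC); raw=i.copy()
        for rr in(.0165,.0215):
            q=proj(pts[c][0],np.c_[p[0]+rr*np.cos(a),p[1]+rr*np.sin(a),np.full(60,p[2])])
            cv2.polylines(i,[np.int32((q-[x,y]+.5)*f)],False,(255,0,255),1)
        for z,rr,col in((.129,.0095,(255,255,0)),(.123,.0145,(0,255,0)),(.089,.024,(255,255,0))):
            b=np.linspace(0,6.3,50); q=proj(pts[c][0],np.c_[ROL[0]+rr*np.cos(b),ROL[1]+rr*np.sin(b),np.full(50,z)])
            cv2.polylines(i,[np.int32((q-[x,y]+.5)*f)],False,col,1)
        out.append(i)
    cv2.imwrite(f"pics/fit{tag}.png",np.hstack(out))
    return p,yaw
ROL=np.array([.520,.194])
E
python3 -c "
from ringfit import *
ringfit('8')"
```

```text
top 191
scene 169
t 10.3 tcp [0.5115 0.2022 0.2975] yaw -69.92 ring mid [0.5201 0.1764 0.175 ] guess [0.5197 0.1796 0.173 ] each@z {'top': array([0.5201, 0.1765]), 'scene': array([0.5202, 0.1764])} {'top': 101, 'scene': 87}
rel tcp: fwd 0.0271 left -0.0007 up -0.1225
```

View pics/fit8.png

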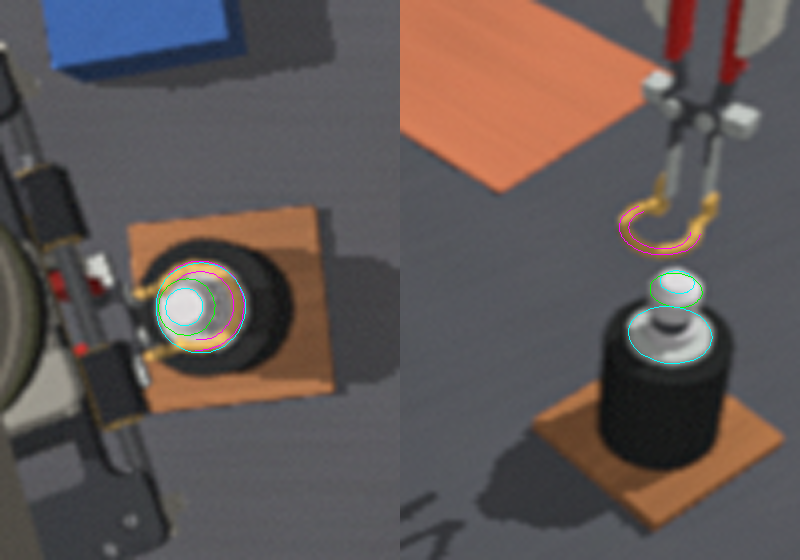

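carry_out(motion=[-0.009,0.006,0.003,0.2,0,0,-1,-0.006,0.008,0.002,0,0,0,-1,-0.001,0.006,0.001,0,0,0,-1,0,0,0,0,0,0,-1,0,0,0,0,0,0,-1])

```text
t: 10.9
tool_pos: [0.5116, 0.2198, 0.2751]
orientation: [-1.355, 0.948, -0.949]
force: [0.2, -0.4, -1.2]
opening: 0.0384
```

```bash
python3 -c "
from ringfit import *
target([.5114,.2198,.272],np.radians(-70))
ringfit('9')"
```

```text
t 10.9 pos [0.5116 0.2198 0.2751] shift now-tool [-0.0001  0.0031 -0.0002] target-tool [-0.0001  0.0031 -0.0002] turn [ 0.04 -0.01  0.05] sg 1 F [ 0.2 -0.4 -1.2] open 0.0384 q [ 0.31  0.    1.56 -0.    1.59 -0.03]
tool axes world
 [[ 0.342 -0.     0.94 ]
 [-0.94  -0.001  0.342]
 [ 0.001 -1.    -0.001]]
top 178
scene 155
t 10.9 tcp [0.5116 0.2198 0.2751] yaw -70.01 ring mid [0.5204 0.1941 0.1529] guess [0.5198 0.1973 0.1506] each@z {'top': array([0.5204, 0.1941]), 'scene': array([0.5205, 0.1942])} {'top': 87, 'scene': 79}
rel tcp: fwd 0.0272 left -0.0005 up -0.1221
```

View pics/fit9.png

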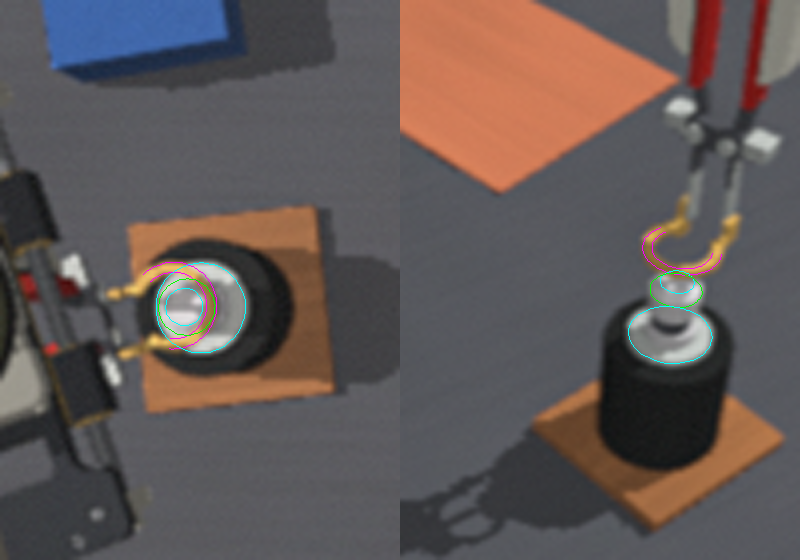

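```bash
cat > zoom.py <<'E'
from ringfit import *
def zoom(tag,p,yaw,rol=ROL):
    a=np.linspace(-1.9,1.9,60)+yaw; out=[]
    for c in("top","scene"):
        cm=cam(c); im=cv2.imread(f"pics/{c}{tag}.png"); x,y=np.int32(proj(cm,[*rol,.12])[0]-[20,30]); f=10
        i=cv2.resize(im[y:y+56,x:x+40],None,fx=f,fy=f,interpolation=cv2.INTER_NEAREST); raw=i.copy()
        for rr,dz in((.0165,.0025),(.0215,.0025),(.0215,-.0025)):
            q=proj(cm,np.c_[p[0]+rr*np.cos(a),p[1]+rr*np.sin(a),np.full(60,p[2]+dz)])
            cv2.polylines(i,[np.int32((q-[x,y]+.5)*f)],False,(255,0,255),1)
        b=np.linspace(0,6.3,50)
        for z,rr,col in((.129,.0095,(255,255,0)),(.123,.0145,(0,255,0)),(.089,.024,(255,255,0))):
            q=proj(cm,np.c_[rol[0]+rr*np.cos(b),rol[1]+rr*np.sin(b),np.full(50,z)])
            cv2.polylines(i,[np.int32((q-[x,y]+.5)*f)],False,col,1)
        out.append(i)
    cv2.imwrite(f"pics/zoom{tag}.png",np.hstack(out))
E
python3 -c "
from zoom import *
zoom('9',[.5204,.1941,.1529],np.radians(-70))"
```

```text
(no output)
```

View pics/zoom9.png

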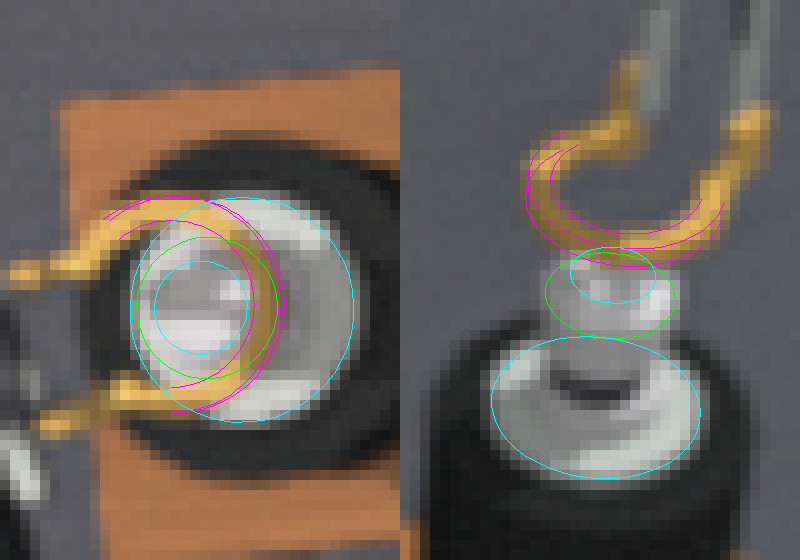

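```bash
cat > edge.py <<'E'
from h import *
from scipy.ndimage import map_coordinates
def score(cm,g,x,y,z,r,a,e=.0012):
    v=[]
    for rr in(r-e,r+e):
        q=proj(cm,np.c_[x+rr*np.cos(a),y+rr*np.sin(a),np.full(len(a),z)])
        v.append(map_coordinates(g,[q[:,1],q[:,0]],order=1))
    return np.mean(v[0]-v[1])
E
python3 - <<'E'
from edge import *
a=np.linspace(0,2*np.pi,180)
for c in("top","scene"):
    g=cv2.imread(f"pics/{c}0.png",0).astype(float); cm=cam(c)
    for name,z,r,e,sel in(("washer",.089,.024,.002,a),("rubber",.085,.038,.002,a),("stubtop",.129,.0095,.0012,a)):
        best=max((score(cm,g,x,y,z,r,sel,e)*(-1 if name=="rubber" else 1),x,y) for x in np.arange(.512,.529,.00025) for y in np.arange(.186,.203,.00025))
        print(c,name,np.round(best,4))
E
```

```text
top washer [110.6757   0.5202   0.1932]
top rubber [37.11    0.5202  0.191 ]
top stubtop [30.4302  0.5202  0.193 ]
scene washer [56.0033  0.52    0.1932]
scene rubber [14.8817  0.5215  0.192 ]
scene stubtop [33.3295  0.518   0.1952]
```

```bash
cat > rfit2.py <<'E'
from edge import *
from scipy.optimize import minimize
def gold(im):
    h=im.astype(float); return np.clip((h[...,1]+h[...,2])/2-h[...,0],0,90)
def rfit2(tag,g0,yaw):
    a=np.linspace(-1.7,1.7,80)+yaw; G={c:(cam(c),gold(cv2.imread(f"pics/{c}{tag}.png"))) for c in("top","scene")}
    def f(p,cs=("top","scene"),n=False):
        t=0
        for c in cs:
            cm,g=G[c]
            # rendered silhouette: mean gold inside band minus outside bands
            def m(r,z):
                q=proj(cm,np.c_[p[0]+r*np.cos(a),p[1]+r*np.sin(a),np.full(80,z)]); return map_coordinates(g,[q[:,1],q[:,0]],order=1).mean()
            ins=np.mean([m(r,p[2]+dz) for r in(.0175,.019,.0205) for dz in(-.0015,.0015)])
            out=np.mean([m(.0238,p[2]-.001),m(.0238,p[2]+.001),m(.0142,p[2]-.001),m(.0142,p[2]+.001)])
            t+=ins-out
        return -t
    r=minimize(f,g0,method="Nelder-Mead",options=dict(initial_simplex=np.array(g0)+np.array([[0,0,0],[.004,0,0],[0,.004,0],[0,0,.004]]),xatol=1e-5,fatol=1e-3)); p=r.x
    print("joint",p.round(4),round(-r.fun,1))
    for c in("top","scene"):
        r=minimize(lambda q:f([*q,p[2]],(c,)),p[:2],method="Nelder-Mead",options=dict(initial_simplex=p[:2]+np.array([[0,0],[.003,0],[0,.003]]))); print(c,r.x.round(4),round(-r.fun,1))
    return p
E
python3 - <<'E'
from rfit2 import *
rfit2('8',[.5201,.1764,.175],np.radians(-70))
rfit2('9',[.5204,.1941,.153],np.radians(-70))
rfit2('7',[.5204,.1764,.175],np.radians(-70))
E
```

```text
joint [0.5199 0.1768 0.1759] 105.0
top [0.5198 0.1768] 63.3
scene [0.5199 0.1768] 41.7
joint [0.5201 0.1946 0.1533] 103.8
top [0.5201 0.1946] 63.4
scene [0.5202 0.1946] 40.4
joint [0.5196 0.1774 0.1756] 104.5
top [0.5196 0.1774] 63.6
scene [0.5196 0.1772] 40.9
```

```bash
cat > rfit3.py <<'E'
from edge import *
from rfit2 import gold
from scipy.optimize import minimize
def rfit3(tag,g0,yaw,rng=1.7):
    a=np.linspace(-rng,rng,80); G={c:(cam(c),gold(cv2.imread(f"pics/{c}{tag}.png"))) for c in("top","scene")}
    Ry=R.from_euler('z',yaw)
    def f(v):
        M=(Ry*R.from_euler('yx',[v[3],v[4]]))
        t=0
        for c in G:
            cm,g=G[c]
            def m(r,z):
                q=proj(cm,M.apply(np.c_[r*np.cos(a),r*np.sin(a),np.full(80,z)])+v[:3]); return map_coordinates(g,[q[:,1],q[:,0]],order=1).mean()
            t+=np.mean([m(r,dz) for r in(.0175,.019,.0205) for dz in(-.0015,.0015)])-np.mean([m(.0238,-.001),m(.0238,.001),m(.0142,-.001),m(.0142,.001)])
        return -t
    s=np.zeros((6,5)); s[1:]=np.diag([.003,.003,.003,.05,.05]); b=np.r_[g0,0,0]
    r=minimize(f,b,method="Nelder-Mead",options=dict(initial_simplex=b+s,maxiter=2000,xatol=1e-5,fatol=1e-3))
    print(tag,r.x[:3].round(4),"pitch(+ back down),roll deg",np.degrees(r.x[3:]).round(1),-round(r.fun,1)); return r.x
if __name__=="__main__":
    rfit3('8',[.5199,.1768,.1759],np.radians(-70)); rfit3('9',[.5201,.1946,.1533],np.radians(-70)); rfit3('7',[.5196,.1774,.1756],np.radians(-70))
E
python3 rfit3.py
```

```text
8 [0.5199 0.1768 0.1782] pitch(+ back down),roll deg [12.5  0.1] 108.7
9 [0.5202 0.1947 0.1557] pitch(+ back down),roll deg [13.5  0.4] 107.9
7 [0.5197 0.1774 0.1782] pitch(+ back down),roll deg [14.6  0.4] 109.5
```

carry_out(motion=[0.0013,0.008,-0.0005,0,0,0,-1,0,0.007,0,0,0,0,-1,0,0,0,0,0,0,-1,0,0,0,0,0,0,-1,0,0,0,0,0,0,-1])

```text
t: 11.5
tool_pos: [0.5119, 0.2178, 0.2593]
orientation: [-1.355, 0.948, -0.95]
force: [-0.3, 0.4, -1.9]
opening: 0.0385
```

```bash
python3 - <<'E'
from ringfit import *
import ringfit; ringfit.ROL[:]=[.5202,.1932]
target([.5113,.2184,.26],np.radians(-70))
p,y=ringfit.ringfit('10')
from rfit2 import rfit2; p=rfit2('10',p,y)
from rfit3 import rfit3; rfit3('10',p,y)
from zoom import zoom; zoom('10',p,y,np.array([.5202,.1932]))
E
```

```text
t 11.5 pos [0.5119 0.2178 0.2593] shift now-tool [-0.0008 -0.0007 -0.0003] target-tool [-0.0008 -0.0007 -0.0003] turn [-0.01 -0.05  0.06] sg 1 F [-0.3  0.4 -1.9] open 0.0385 q [ 0.31  0.    1.58 -0.    1.56 -0.04]
tool axes world
 [[ 0.341  0.     0.94 ]
 [-0.94  -0.001  0.341]
 [ 0.001 -1.     0.   ]]
top 162
scene 145
t 11.5 tcp [0.5119 0.2178 0.2593] yaw -70.05 ring mid [0.521  0.1924 0.1367] guess [0.5201 0.1952 0.1348] each@z {'top': array([0.521 , 0.1926]), 'scene': array([0.5209, 0.1922])} {'top': 79, 'scene': 67}
rel tcp: fwd 0.027 left -0.0001 up -0.1226
joint [0.5206 0.1927 0.1373] 105.2
top [0.5205 0.1927] 63.0
scene [0.5206 0.1928] 42.3
10 [0.5207 0.1928 0.1397] pitch(+ back down),roll deg [13.   0.4] 108.9
```

View pics/zoom10.png

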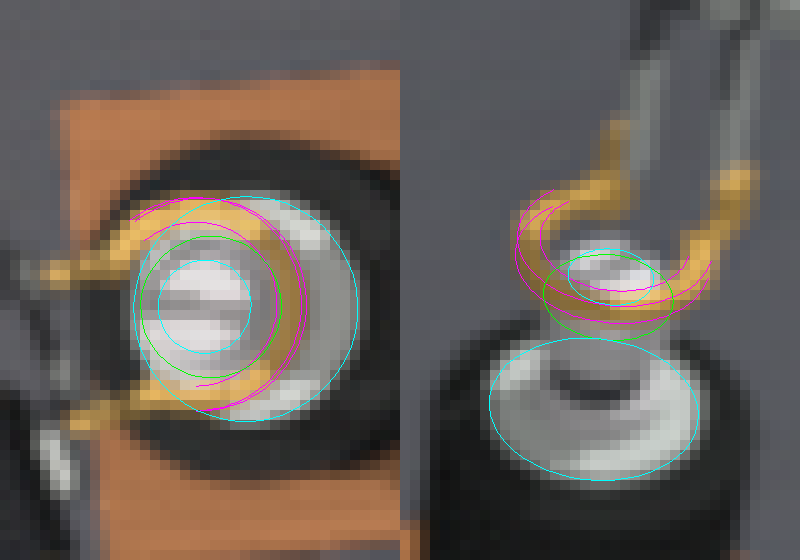

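```bash
cat > test1.py <<'E'
from edge import *
from rfit2 import gold
from scipy.optimize import minimize
cm=cam("scene")
def back(f,y0,x0):
    s=cv2.imread(f); s=cv2.resize(s,None,fx=.25,fy=.25,interpolation=cv2.INTER_AREA); im=np.zeros((420,560,3),np.uint8); im[y0:y0+s.shape[0],x0:x0+s.shape[1]]=s; return im
def run(im,g0,yaw,z):
    a=np.linspace(-1.5,1.5,80); g=gold(im); Ry=R.from_euler('z',yaw)
    def f(v,zz=z):
        M=Ry*R.from_euler('y',v[2])
        def m(r,dz):
            q=proj(cm,M.apply(np.c_[r*np.cos(a),r*np.sin(a),np.full(80,dz)])+np.r_[v[:2],z]); return map_coordinates(g,[q[:,1],q[:,0]],order=1).mean()
        return -(np.mean([m(r,dz) for r in(.0175,.019,.0205) for dz in(-.0015,.0015)])-np.mean([m(.0238,-.001),m(.0238,.001),m(.0142,-.001),m(.0142,.001)]))
    for pf in(None,0):
        ff=f if pf is None else (lambda v:f([v[0],v[1],0]))
        b=np.r_[g0,0]; s=np.zeros((4,3)); s[1:]=np.diag([.003,.003,.1])
        r=minimize(ff,b,method="Nelder-Mead",options=dict(initial_simplex=b+s)); print(r.x[:2].round(4),np.degrees(r.x[2]).round(1),-r.fun.round(1))
y=np.radians(-14.85)
fw=lambda p:np.array(p)+.025*np.array([np.cos(y),np.sin(y)])
print("on plate");run(back("pics/s4.png",200,130),fw([.5225,-.186]),y,.0145)
print("lift41");run(back("pics/s5.png",180,130),fw([.5205,-.1854]),y,.181-.123)
print("lift");run(back("pics/s6.png",130,130),fw([.5208,-.1854]),y,.2938-.123)
im=cv2.imread("pics/scene10.png");print("now");run(im,[.5206,.1927],np.radians(-70),.1373);run(im,[.5206,.1927],np.radians(-70),.1397)
a=back("pics/s4.png",200,130)[265:315,170:225];b=back("pics/s5.png",180,130)[245:295,170:225]
c=back("pics/s6.png",130,130)[215:265,150:205]; d=im[115:165,325:380]
z=lambda i:cv2.resize(i,None,fx=7,fy=6,interpolation=cv2.INTER_CUBIC)
cv2.imwrite("pics/cmp.png",np.vstack([np.hstack([z(a),z(b)]),np.hstack([z(c),z(d)])]))
E
python3 test1.py
```

```text
on plate
[ 0.5433 -0.193 ] 25.5 23.2
[ 0.5462 -0.1934] 2.4 21.4
lift41
[ 0.5414 -0.1916] 27.9 40.2
[ 0.5447 -0.1919] 1.8 36.9
lift
[ 0.5412 -0.1917] 34.2 68.8
[ 0.5455 -0.1923] 1.8 58.7
now
[0.5171 0.1967] 25.5 48.0
[0.5207 0.1928] 3.2 40.9
[0.5192 0.1949] 25.4 48.2
[0.5227 0.191 ] 0.1 41.1
```

View pics/cmp.png

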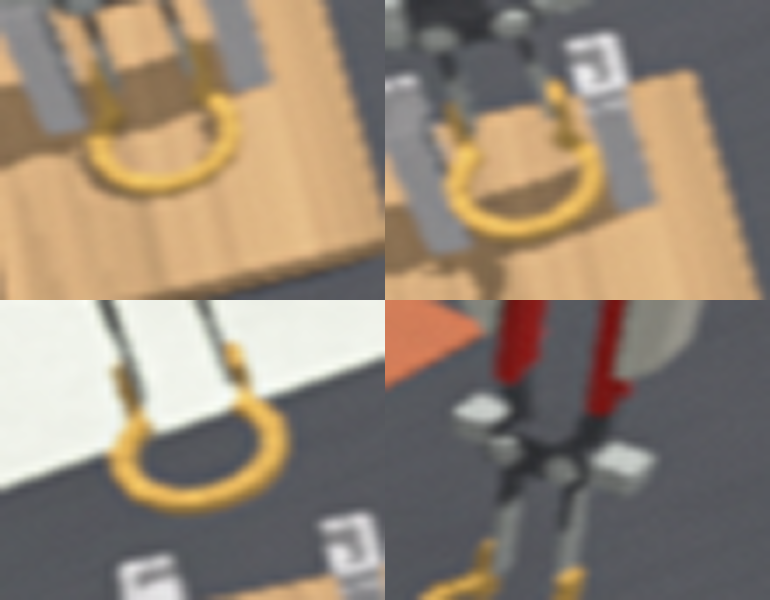

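carry_out(motion=[-0.0006,0.004,-0.0002,0,0,0,-1,0,0.004,0,0,0,0,-1,0,0.003,0,0,0,0,-1,0,0,0,0,0,0,-1,0,0,0,0,0,0,-1])

```text
t: 12.1
tool_pos: [0.5117, 0.2185, 0.2478]
orientation: [-1.354, 0.948, -0.95]
force: [-0.0, -0.3, -1.0]
opening: 0.0384
```

```bash
cat > chk.py <<'E'
import sys
from ringfit import *
import ringfit; ringfit.ROL[:]=[.5202,.1932]
t=sys.argv[1]
target([.5115,.2183,.2262],np.radians(-70))
p,y=ringfit.ringfit(t)
from rfit2 import rfit2; p=rfit2(t,p,y)
from zoom import zoom; zoom(t,p,y,np.array([.5202,.1932]))
E
python3 chk.py 11
```

```text
t 12.1 pos [0.5117 0.2185 0.2478] shift now-tool [ 0.0001  0.0216 -0.0003] target-tool [ 0.0001  0.0216 -0.0003] turn [-0.06 -0.05  0.06] sg 1 F [-0.  -0.3 -1. ] open 0.0384 q [ 0.31  0.01  1.6  -0.    1.53 -0.04]
tool axes world
 [[ 0.341  0.001  0.94 ]
 [-0.94  -0.001  0.341]
 [ 0.001 -1.     0.001]]
top 160
scene 141
t 12.1 tcp [0.5117 0.2185 0.2478] yaw -70.05 ring mid [0.5208 0.193  0.1251] guess [0.5199 0.196  0.1233] each@z {'top': array([0.521 , 0.1936]), 'scene': array([0.5206, 0.1925])} {'top': 82, 'scene': 71}
rel tcp: fwd 0.0271 left -0.0001 up -0.1227
joint [0.5205 0.1935 0.1257] 104.8
top [0.5205 0.1936] 62.1
scene [0.5204 0.1932] 42.9
```

View pics/zoom11.png

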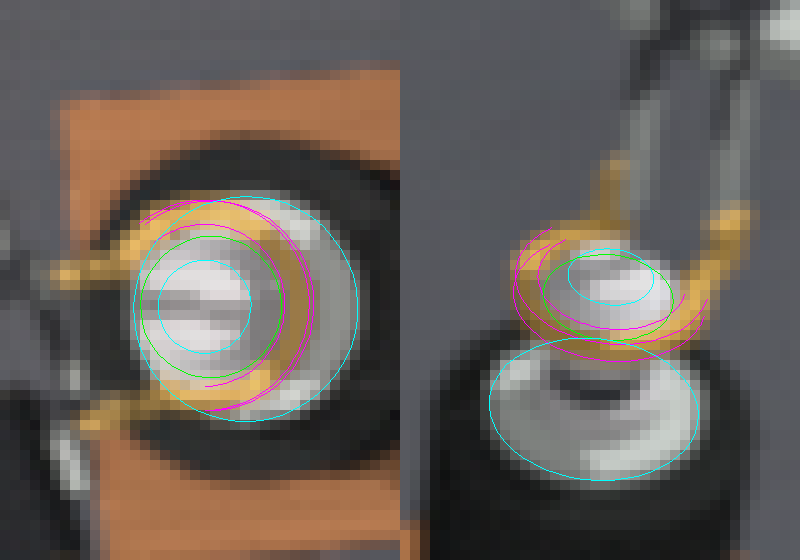

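carry_out(motion=[-0.0002,0.003,-0.0002,0,0,0,-1,0,0.0025,0,0,0,0,-1,0,0.002,0,0,0,0,-1,0,0,0,0,0,0,-1,0,0,0,0,0,0,-1])

```text
t: 12.7
tool_pos: [0.5116, 0.2187, 0.2399]
orientation: [-1.353, 0.947, -0.95]
force: [-0.3, 0.5, -1.5]
opening: 0.0381
```

```bash
python3 chk.py 12
```

```text
t 12.7 pos [0.5116 0.2187 0.2399] shift now-tool [ 0.0003  0.0137 -0.0002] target-tool [ 0.0003  0.0137 -0.0002] turn [-0.09 -0.05  0.06] sg 1 F [-0.3  0.5 -1.5] open 0.0381 q [ 0.31  0.01  1.61 -0.    1.52 -0.04]
tool axes world
 [[ 0.341  0.002  0.94 ]
 [-0.94  -0.     0.341]
 [ 0.001 -1.     0.002]]
top 159
scene 118
t 12.7 tcp [0.5116 0.2187 0.2399] yaw -70.05 ring mid [0.5206 0.1934 0.1173] guess [0.5198 0.1961 0.1154] each@z {'top': array([0.5208, 0.1938]), 'scene': array([0.5205, 0.193 ])} {'top': 83, 'scene': 73}
rel tcp: fwd 0.0269 left -0.0001 up -0.1226
joint [0.5203 0.1936 0.1182] 103.5
top [0.5203 0.1937] 61.3
scene [0.5203 0.1934] 42.3
```

View pics/zoom12.png

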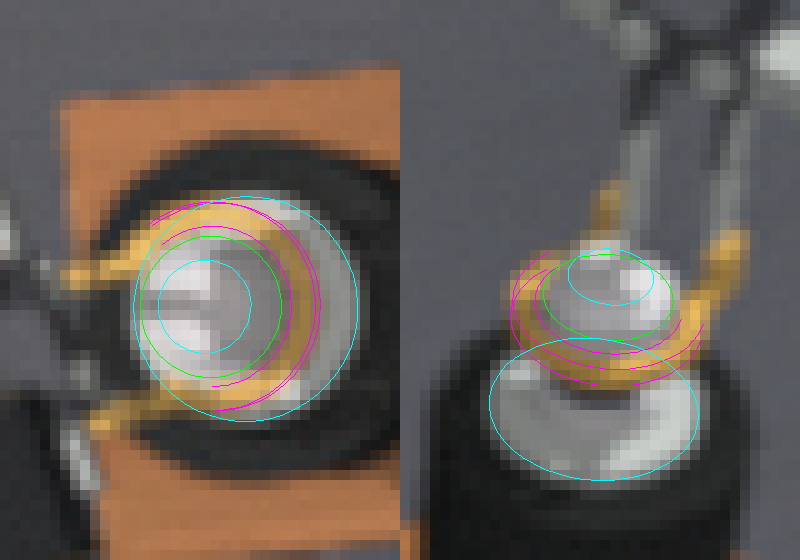

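carry_out(motion=[0.0003,0.003,-0.0001,0,0,0,-1,0.0001,0.003,0,0,0,0,-1,0,0.0025,0,0,0,0,-1,0,0.0015,0,0,0,0,-1,0,0,0,0,0,0,-1])

```text
t: 13.3
tool_pos: [0.5117, 0.2182, 0.2291]
orientation: [-1.353, 0.947, -0.95]
force: [-0.5, -0.0, -1.9]
opening: 0.0385
```

```bash
python3 chk.py 13
```

```text
t 13.3 pos [0.5117 0.2182 0.2291] shift now-tool [-0.0001  0.0029 -0.0002] target-tool [-0.0001  0.0029 -0.0002] turn [-0.1  -0.04  0.06] sg 1 F [-0.5 -0.  -1.9] open 0.0385 q [ 0.31  0.01  1.62 -0.    1.5  -0.04]
tool axes world
 [[ 0.341  0.002  0.94 ]
 [-0.94  -0.     0.341]
 [ 0.001 -1.     0.002]]
top 147
scene 114
t 13.3 tcp [0.5117 0.2182 0.2291] yaw -70.04 ring mid [0.5205 0.1927 0.1074] guess [0.5199 0.1957 0.1046] each@z {'top': array([0.5206, 0.1929]), 'scene': array([0.5205, 0.1926])} {'top': 77, 'scene': 73}
rel tcp: fwd 0.027 left -0.0004 up -0.1217
joint [0.5204 0.193  0.1079] 102.4
top [0.5203 0.193 ] 60.5
scene [0.5204 0.1931] 42.0
```

View pics/zoom13.png

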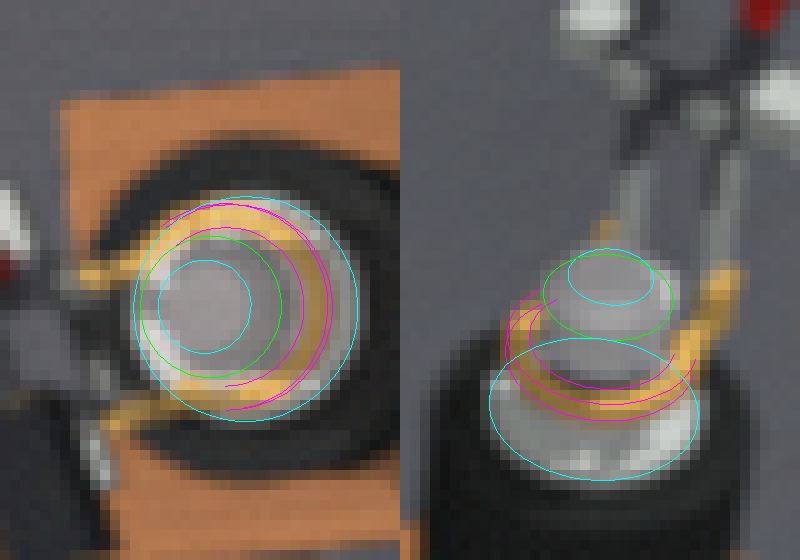

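carry_out(motion=[0,0.002,0,0,0,0,-1,0,0.001,0,0,0,0,-1,0,0,0,0,0,0,-1,0,0,0,0,0,0,-1,0,0,0,0,0,0,-1])

```text
t: 13.9
tool_pos: [0.512, 0.2183, 0.2265]
orientation: [-1.353, 0.947, -0.951]
force: [0.4, 0.9, -1.2]
opening: 0.0383
```

```bash
python3 chk.py 14; python3 - <<'E'
from h import *
print(robot.read_state()['force'],robot.read_state()['tool_pos'])
from edge import *
from rfit2 import gold
cm=cam("scene"); g=gold(cv2.imread("pics/scene14.png"))
# washer edge now
gr=cv2.imread("pics/scene14.png",0).astype(float)
cv2.imwrite("pics/s14full.png",cv2.resize(cv2.imread("pics/scene14.png")[40:240,240:440],None,fx=3,fy=3,interpolation=cv2.INTER_CUBIC))
E
```

```text
t 13.9 pos [0.512  0.2183 0.2265] shift now-tool [-0.0001  0.0003 -0.0005] target-tool [-0.0001  0.0003 -0.0005] turn [-0.15 -0.05  0.06] sg 1 F [ 0.4  0.9 -1.2] open 0.0383 q [ 0.31  0.02  1.63 -0.    1.49 -0.04]
tool axes world
 [[ 0.341  0.003  0.94 ]
 [-0.94  -0.     0.341]
 [ 0.001 -1.     0.003]]
top 147
scene 111
t 13.9 tcp [0.512  0.2183 0.2265] yaw -70.05 ring mid [0.5209 0.1928 0.1046] guess [0.5202 0.1958 0.102 ] each@z {'top': array([0.521 , 0.1932]), 'scene': array([0.5207, 0.1925])} {'top': 78, 'scene': 71}
rel tcp: fwd 0.027 left -0.0004 up -0.1219
joint [0.5207 0.193  0.1054] 102.0
top [0.5207 0.1931] 60.6
scene [0.5208 0.1929] 41.5
[-0.1123494   0.14357197 -1.20683666] [0.51202365 0.21832848 0.22653228]
```

View pics/zoom14.png

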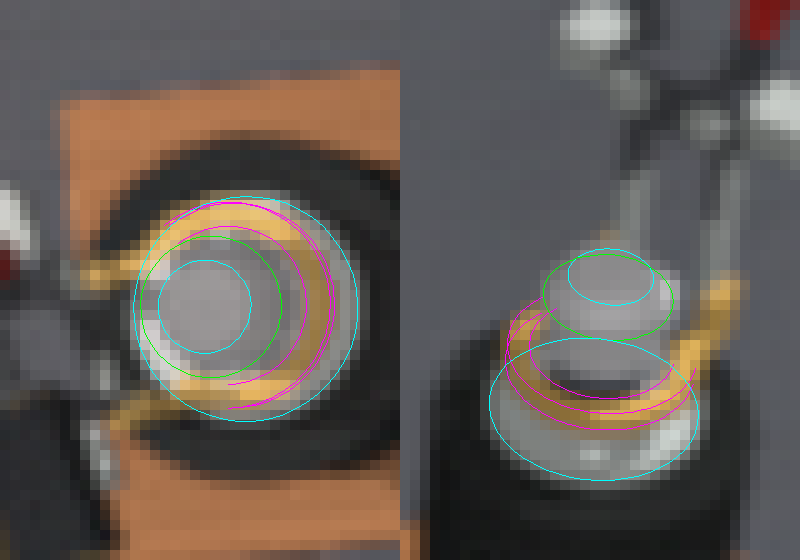

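View pics/s14full.png

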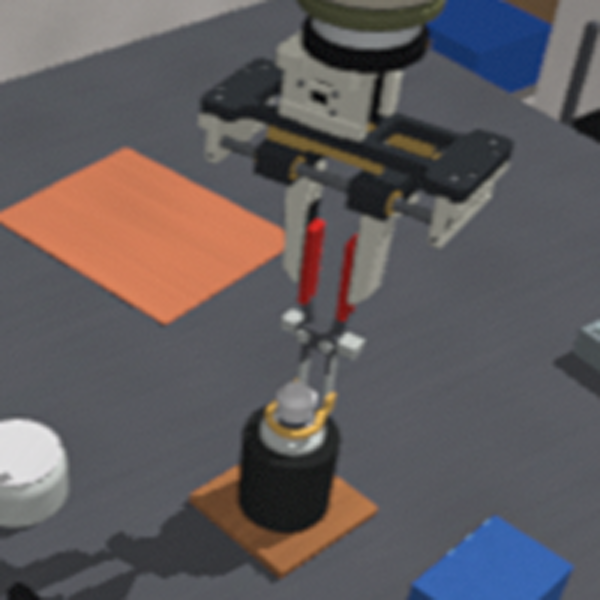

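```bash
python3 -c "
from h import *
print(robot.close_job())
s=robot.read_state();print(s['t'],s['tool_pos'],s['force'],s['opening'])"
```

```text
the job is handed in; nothing more can be done
None
the job is handed in; nothing more can be done
```

I squeezed the pliers in their stand, lifted them with the spread ring, and lowered the ring over the axle stub to the groove. I handed the job in at about 14 s, still gripping at 48 N. No verdict is reported.

**Last checks**
- **Squeeze:** the finger opening was 38.3 mm with the handles parallel, so they were fully squeezed.
- **Force:** the wrist force was about 1.2 N downward, roughly the weight of the pliers and ring. I saw no sign of contact with the axle or the washer.
- **Centring:** the ring centre was at (0.5207, 0.1930), against (0.5202, 0.1932) for the roller axis. Both the scene and top cameras agreed within 1 mm.
- **Other things:** nothing I saw in the pictures suggested anything else on the table had moved, but I did not measure the other objects again at the end.

**Uncertain**
- **Height:** the two cameras together put the ring's mid-height at about 105 mm. Working from the tool position when I gripped gave about 101.5 mm. Both fall inside the 99.5 to 106.5 mm window that keeps the whole ring in the groove.
- **Level:** a tilt fit gave about 13° with both cameras, and about 25° with the scene camera alone. The scene-only fit gave that same 25° with the ring lying flat on its plate, so I treated it as an error of the fit. The ring looked level, but I have no independent measurement of that.

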